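# Pack a food-bank parcel, leave the out-of-date tins

### The job

Pack the food parcel: set down (do not drop) the good red tin, the good green tin and the blue carton upright in the crate, each in the middle of the disc of its own colour, and only when those three are in, set the yellow-lidded glass jar gently on the yellow disc. The two tins with a black cross on the lid are out of date: leave them where they stand. Let go of everything at the end.

Things in the scene. Friction and masses are not known exactly. Their poses are not given: they have to be found in the camera images.
- red_tin_mid (a point): The good red tin, upright cylinder 56 mm across and 80 mm tall, about 0.22 kg; red label with a cream band and a plain red lid with a thin steel rim. Point at its centre, 40 mm above its underside; z up. A small steel pull tab on the lid, no black cross.
- green_tin_mid (a point): The good green tin, upright cylinder 56 mm across and 80 mm tall, about 0.22 kg; green label with a cream band and a plain green lid with a thin steel rim. Point at its centre, 40 mm above its underside; z up. A small steel pull tab on the lid, no black cross.
- carton_mid (a point): Blue carton with a cream band, standing upright: 40 mm (its x) by 52 mm (its y) by 84 mm tall, about 0.12 kg. Point at its centre, 42 mm above its underside; z up.
- jar_mid (a point): Glass jar with amber contents, a paper label and a yellow lid, upright, 54 mm across and 84 mm tall, straight-sided to the touch, about 0.2 kg. Point at its centre, 42 mm above its underside; z up.
- red_crossed_mid (a point): Out-of-date red tin, upright cylinder 56 mm across and 80 mm tall, about 0.22 kg; red label with a cream band and a red lid with a thin steel rim. Point at its centre, 40 mm above its underside; z up. A bold black cross is drawn over its lid. Does not belong in the parcel.
- green_crossed_mid (a point): Out-of-date green tin, upright cylinder 56 mm across and 80 mm tall, about 0.22 kg; green label with a cream band and a green lid with a thin steel rim. Point at its centre, 40 mm above its underside; z up. A bold black cross is drawn over its lid. Does not belong in the parcel.
- disc_red: Red disc, the place of the red tin. 84 mm across, 2 mm thick, fixed in the middle of one of the 2 x 2 cells of a fixed pale-grey crate. Cells 100 x 100 mm inside, walls 6 mm thick and 36 mm high above the table; neighbouring discs 106 mm apart. Origin: centre of its underside, 6 mm above the table, so things stand at 8 mm; z up, x and y along the cell walls. Colours swap cells.
- disc_green: Green disc, the place of the green tin. 84 mm across, 2 mm thick, fixed in the middle of one of the 2 x 2 cells of a fixed pale-grey crate. Cells 100 x 100 mm inside, walls 6 mm thick and 36 mm high above the table; neighbouring discs 106 mm apart. Origin: centre of its underside, 6 mm above the table, so things stand at 8 mm; z up, x and y along the cell walls. Colours swap cells.
- disc_blue: Blue disc, the place of the carton. 84 mm across, 2 mm thick, fixed in the middle of one of the 2 x 2 cells of a fixed pale-grey crate. Cells 100 x 100 mm inside, walls 6 mm thick and 36 mm high above the table; neighbouring discs 106 mm apart. Origin: centre of its underside, 6 mm above the table, so things stand at 8 mm; z up, x and y along the cell walls. Colours swap cells.
- disc_yellow: Yellow disc, the place of the jar. 84 mm across, 2 mm thick, fixed in the middle of one of the 2 x 2 cells of a fixed pale-grey crate. Cells 100 x 100 mm inside, walls 6 mm thick and 36 mm high above the table; neighbouring discs 106 mm apart. Origin: centre of its underside, 6 mm above the table, so things stand at 8 mm; z up, x and y along the cell walls. Colours swap cells.

How it is judged:
By the outcome, as a careful person would: the job done as asked, in the order asked, and still so for the second after the job is handed in, with the robot touching nothing.
It also fails if it takes over 112 s, if anything falls off the work surface, if the arm or the gripper's body presses on something with over 40 N, if the wrist force passes 120 N, or if a joint passes its speed limit or range.

### The arm

A 7-joint arm with a two-finger parallel gripper is mounted at the origin on the work surface. World frame = base frame: x ahead of the robot, y to its left, z up, the work surface at z = 0. Lengths are in mm, angles in rad, forces in N, time in s.
With the tool pointing down it reaches from about 425 to 1025 mm from the base axis. Payload 9.4 kg.
Tool frame: the origin (TCP) lies midway between the tips of the shut fingers; the grasp point (between the pads) lies bot.grip_point_offset behind it (bot.grip_point_offset is the distance from the TCP to the grasp point, in mm); y points along the fingers, z is the direction in which the jaws open and shut, and the axes are right-handed (so a half turn about y gives the same grasp; the last joint's range is limited). The gripper opens to 85 mm and grips with 20 to 120 N. Pads are 22 mm wide; open, the fingers measure 114 mm over their backs; the gripper's body (76 mm by 85 mm) begins 54 mm behind the grasp point. The pads swing forward as they close: fully open they stand 13 mm farther back than shut.
Start: joints at [1.168, 0.599, -0.003, 1.599, 0.002, 0.943, -0.08], TCP at [232.039, -686.864, 231.275] pointing down, gripper open.
Joint ranges: [-2.57, 2.57], [-0.35, 1.97], [-1.29, 1.29], [0.11, 2.56], [-1.05, 4.19], [0.11, 1.86], [-2.63, 2.63]. Speed limits (rad/s): [2.22, 2.22, 3.01, 3.01, 3.14, 3.14, 3.14].

### API

Orientations are given as a unit quaternion [w, x, y, z].
In Python, from station import bot gives the robot as it stands. Calls block until the motion is done:
- bot.goto(position, orientation): joint-space move of the TCP to a pose.
- bot.move_straight(position, frame=None, max_speed=150): straight line of the TCP; frame=None keeps the orientation; max_speed is the mean speed in mm/s.
- bot.movej(angles): joint-space move.
- bot.grip(opening): finger opening in mm; the grip force is fixed at half the most; returns when the fingers have stopped.
- bot.hold(seconds).
- bot.solve_ik(position, orientation): joint angles nearest the present ones, or None.
- bot.get_obs(): the state.
- bot.camera(name): name is "side" or "top"; returns a dict with "frame" (420x560x3 uint8, red, green, blue), "fx", "fy", "cx", "cy" (pixels), "k1" (the pictures are not rectified: a ray, as slopes to the right and down, at radius r is drawn at 1 + k1 r^2 times it, then the intrinsics apply), "R" (3x3) and "t" (3): a world point X has camera coordinates R X + t. Camera axes: x right, y down, z forward; pixel columns grow to the right and rows downward; lengths in mm; the calibration is good to about 2 mm. A picture is of the moment at which its call begins. There is no depth.
A pose or a line that the arm cannot do raises bot.IKError and nothing moves.
- bot.sign_off(): hands the job in, once; it reports no verdict.
The state is a dict: "t": time; "q": joint angles; "joint_velocities": joint speeds; "joint_torque": joint torques, N m; "ee_pos": TCP position; "eef_rot": TCP orientation; "contact_force": force on the tool from outside, world axes, zero at the start; "wrist_torque": the same for the moment, N m; "opening": finger opening in mm.
Only numpy, scipy, OpenCV 4.12 (cv2) and the standard library are available. Lean on these libraries where they do the work, as an engineer would, in place of code of your own. Each camera call takes 0.05 s, during which the arm holds its last target. There are 200 camera calls.

## Working session

There is one attempt and no reset: what is moved stays moved. The work goes in short steps, each a Python script; the robot and the scene stay as the last script left them, time stands still between calls to the robot, and variables do not carry over. Pictures are saved under pics/ and viewed, about 12 in all and at most 16, crops included, and the job is handed in when it is done.

```bash
ls; mkdir -p pics
python3 - <<'E'
from station import bot
import cv2
for n in("top","side"):
    c=bot.camera(n); cv2.imwrite(f"pics/{n}0.png",c["frame"][:,:,::-1]); print(n,{k:c[k] for k in c if k!="frame"})
o=bot.get_obs();print(o["t"],o["ee_pos"],o["eef_rot"],o["opening"],bot.grip_point_offset)
E
```

```text
pics
top {'fx': 544.9265207030479, 'fy': 544.9265207030479, 'cx': 272.1918524538406, 'cy': 214.37298352159056, 'k1': -0.1517493407666153, 'R': array([[-0.13679419, -0.99058521, -0.00531883],
       [-0.967722  ,  0.13478033, -0.21295161],
       [ 0.21166359, -0.0239834 , -0.97704827]]), 't': array([  99.26118686,  555.67166076, 1062.64671041])}
side {'fx': 464.57044403467563, 'fy': 464.57044403467563, 'cx': 272.5210549723012, 'cy': 218.27896775991775, 'k1': -0.029313103297571603, 'R': array([[ 0.86531088, -0.50122663,  0.00299166],
       [-0.31611863, -0.55035535, -0.77277293],
       [ 0.38898085,  0.6677431 , -0.63467554]]), 't': array([-429.01311968,  256.28082162,  689.10800157])}
0.1 [ 231.90187985 -686.47057659  230.48322627] [ 0.1145785  -0.11482406  0.69822668 -0.69725655] 85.14803101609894 18.700000000000003
```

View pics/top0.png

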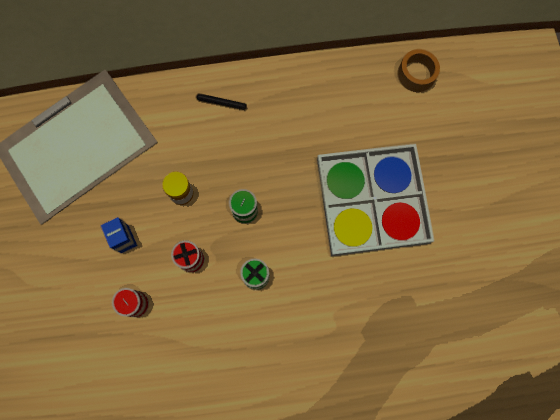

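View pics/side0.png

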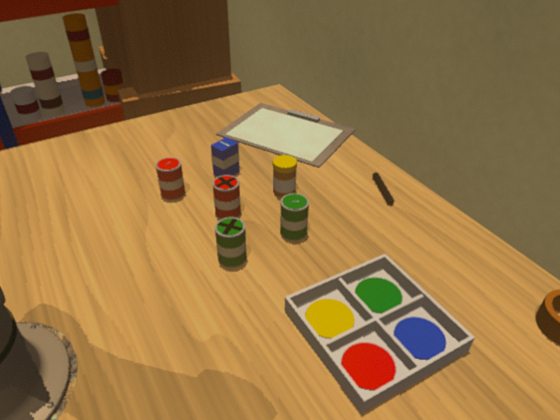

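The top view shows the good red tin at (127,302), the good green tin at (243,204), the carton at (118,234) and the jar at (176,185). The crossed tins are at (187,256) and (255,273). Discs: green (345,180), blue (393,175), yellow (353,227), red (401,221). The side view agrees.

```bash
cat > h.py <<'E'
import numpy as np, cv2
from station import bot
HSV={'red':[((0,140,90),(8,255,255)),((172,140,90),(180,255,255))],'green':[((45,120,50),(80,255,255))],
     'blue':[((105,120,50),(130,255,255))],'yellow':[((22,190,120),(32,255,255))]}
def blobs(c,col,amin=150):
    h=cv2.cvtColor(c['frame'],cv2.COLOR_RGB2HSV)
    m=sum(cv2.inRange(h,a,b) for a,b in HSV[col])
    m=cv2.morphologyEx(m,cv2.MORPH_CLOSE,np.ones((3,3)))
    return [k for k in cv2.findContours(m,cv2.RETR_EXTERNAL,cv2.CHAIN_APPROX_NONE)[0] if cv2.contourArea(k)>amin]
def ray(c,pts,z):
    d=np.asarray(pts,float).reshape(-1,2); d=(d-[c['cx'],c['cy']])/[c['fx'],c['fy']]; u=d.copy()
    for _ in range(10): u=d/(1+c['k1']*(u**2).sum(1,keepdims=True))
    R,t=c['R'],c['t']; v=np.c_[u,np.ones(len(u))]@R; o=-R.T@t
    return (o+v*((z-o[2])/v[:,2])[:,None])[:,:2]
def fit(c,k,z):  # min enclosing rectangle and circle of the contour projected on plane z (mm)
    p=ray(c,k,z).astype(np.float32); (x,y),r=cv2.minEnclosingCircle(p); return np.r_[x,y,r],cv2.minAreaRect(p)
E
python3 - <<'E'
from h import *
for n in("top","side"):
    c=bot.camera(n); print(n)
    for col in HSV:
        for k in blobs(c,col):
            px=k.reshape(-1,2).mean(0).round()
            print(col,px,cv2.contourArea(k),'z8',fit(c,k,8)[0].round(1),'z80',fit(c,k,80)[0].round(1), 'z84',np.round(fit(c,k,84)[0],1), [np.round(a,1) for a in fit(c,k,84)[1]])
c=bot.camera("top");cv2.imwrite("pics/crop.png",cv2.resize(c['frame'][160:320,80:280,::-1],None,fx=4,fy=3.75,interpolation=cv2.INTER_CUBIC))
E
```

```text
top
red [125. 301.] 425.5 z8 [430.8 355.3  26.2] z80 [424.2 336.1  24.5] z84 [423.9 335.   24.4] [array([423.7, 334.7]), array([46.6, 47.4]), np.float64(57.1)]
red [400. 221.] 1070.0 z8 [ 523.  -252.9   42. ] z80 [ 510.7 -234.    39.4] z84 [ 510.  -232.9   39.2] [array([ 509.7, -233. ]), array([75.6, 76.2]), np.float64(35.4)]
green [242. 202.] 393.0 z8 [611.8  80.9  25.8] z80 [593.9  78.9  24.2] z84 [593.   78.8  24.1] [array([592.7,  78.7]), array([46.8, 45.9]), np.float64(82.1)]
green [345. 180.] 1007.0 z8 [ 630.2 -148.5   41.3] z80 [ 611.1 -136.2   38.7] z84 [ 610.1 -135.5   38.6] [array([ 611. , -135.4]), array([74.6, 74.6]), np.float64(82.1)]
blue [114. 232.] 437.5 z8 [584.  367.1  33.8] z80 [567.8 347.2  31.6] z84 [567.  346.1  31.5] [array([566.6, 345.7]), array([51.4, 39.8]), np.float64(17.4)]
blue [392. 175.] 984.5 z8 [ 628.3 -254.6   41.3] z80 [ 609.4 -235.5   38.7] z84 [ 608.3 -234.5   38.6] [array([ 608.5, -234.6]), array([75.5, 75.4]), np.float64(54.3)]
yellow [353. 227.] 1068.5 z8 [ 524.3 -147.2   41.3] z80 [ 511.9 -134.9   38.7] z84 [ 511.3 -134.2   38.6] [array([ 511.
[... 976 characters left out ...]
95.2]), array([65.8, 63.7]), np.float64(89.4)]
green [294. 201.] 247.5 z8 [642.5 156.   26.7] z80 [590.   77.   23.7] z84 [587.1  72.6  23.5] [array([586.5,  72.5]), array([45.7, 44.5]), np.float64(88.7)]
blue [420. 337.] 1417.0 z8 [ 624.1 -257.2   40.5] z80 [ 573.8 -288.9   35.9] z84 [ 571.  -290.7   35.6] [array([ 574.3, -289. ]), array([67.5, 63.8]), np.float64(89.1)]
yellow [330. 317.] 1296.5 z8 [ 520.2 -149.4   40.8] z80 [ 481.7 -193.4   36.1] z84 [ 479.6 -195.9   35.9] [array([ 481.8, -193.3]), array([66.4, 66.4]), np.float64(89.5)]
yellow [284. 161.] 233.5 z8 [706.8 308.5  31.7] z80 [647. 212.  28.] z84 [643.6 206.6  27.8] [array([645. , 205.2]), array([53.1, 51. ]), np.float64(60.2)]
```

View pics/crop.png

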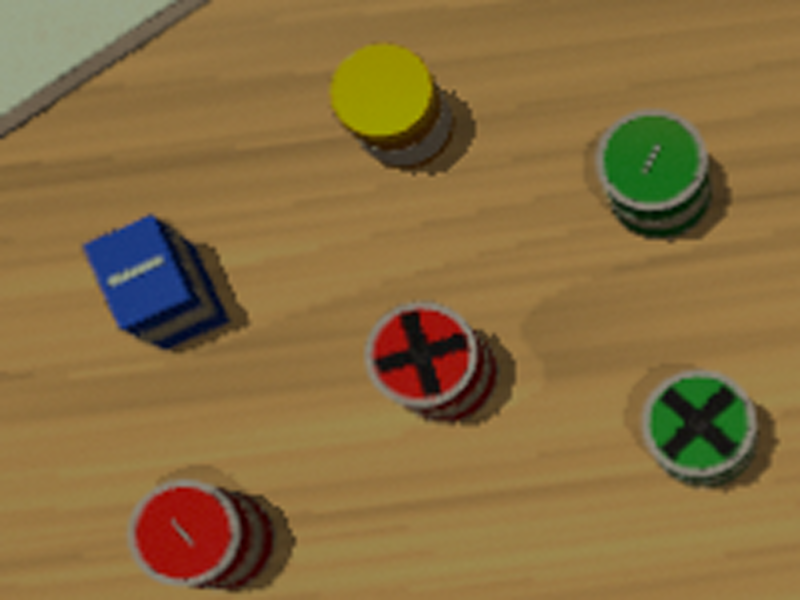

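The crop confirms black crosses on the two tins at about (420,355) and (697,425). The good red (185,535) and good green (653,160) show only pull tabs. The two cameras agree within 4 mm, so I'll average them and pick the red tin.

```bash
cat >> h.py <<'E'
from scipy.spatial.transform import Rotation as Ro
OBJ={'red':(422.4,334.5),'green':(592,78),'blue':(564.6,344.4),'yellow':(647.2,209.2)}
DISC={'red':(521.2,-254.2),'green':(627.6,-149.9),'blue':(627.2,-255.9),'yellow':(521.6,-148.2)}
def ori(a):
    y=np.array([0,0,-1.]);z=np.array([np.cos(a),np.sin(a),0]); q=Ro.from_matrix(np.c_[np.cross(y,z),y,z]).as_quat()
    return q[[3,0,1,2]]
def best(p,angs):  # orientation (of equivalent jaw angles) with least joint motion
    q0=np.array(bot.get_obs()['q']); o=[]
    for a in angs:
        for b in(a,a+np.pi):
            q=bot.solve_ik(list(p),list(ori(b)))
            if q is not None:o.append((np.abs(np.array(q)-q0).max(),b))
    return min(o)[1]
def say(m):
    o=bot.get_obs();print(m,'t %.1f'%o['t'],np.round(o['ee_pos'],1),'F',np.round(o['contact_force'],1),'op %.1f'%o['opening'])
def pick(xy,angs,z=36,Z=160):
    a=best([*xy,Z],angs); print('jaw',np.degrees(a))
    bot.goto([*xy,Z],list(ori(a))); bot.move_straight([*xy,z]); say('at')
    bot.grip(20); say('gripped'); bot.move_straight([*xy,Z]); say('lifted')
def place(xy,angs,z=44,Z=160):
    a=best([*xy,Z],angs); print('jaw',np.degrees(a))
    bot.goto([*xy,Z],list(ori(a))); bot.move_straight([*xy,z+6]); bot.hold(.2); f0=bot.get_obs()['contact_force'][2]; say('above')
    for h in np.arange(z+5,z-4,-1.):
        bot.move_straight([*xy,h],max_speed=15)
        if bot.get_obs()['contact_force'][2]-f0>1.5: break
    say('down'); bot.hold(.2); bot.grip(85); say('open'); bot.move_straight([*xy,Z]); say('up')
E
python3 - <<'E'
from h import *
pick(OBJ['red'],np.radians([0,45,90,135]))
for n in("top","side"): cv2.imwrite(f"pics/{n}1.png",bot.camera(n)['frame'][:,:,::-1])
E
```

```text
jaw 135.0
at t 4.8 [422.5 334.9  36.5] F [-0.1 -0.4  0.2] op 85.3
gripped t 5.2 [422.6 334.9  37. ] F [-1.5 -0.4  6.9] op 54.9
lifted t 6.2 [422.2 333.9 159.2] F [-0.4 -0.3 -4. ] op 55.0
```

View pics/side1.png

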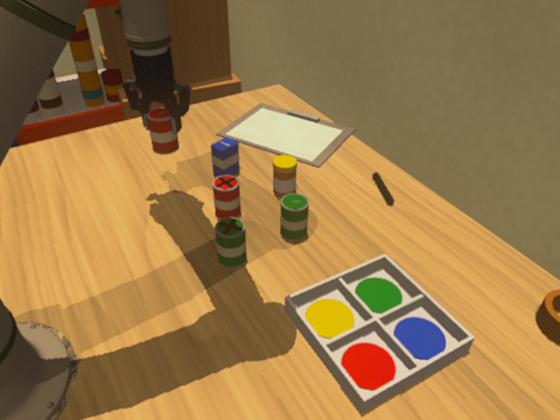

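The side view shows the red tin held upright at (163,132), with the others undisturbed. Placing it now.

Run:
```python
from h import *
place(DISC['red'],np.radians([0,45,90,135]))
pick(OBJ['green'],np.radians([0,45,90,135]))
c=bot.camera("top");cv2.imwrite("pics/top2.png",c['frame'][:,:,::-1])
for n in("top","side"):
    c=bot.camera(n)
    for k in blobs(c,'red',100): print(n,k.reshape(-1,2).mean(0).round(),cv2.contourArea(k),fit(c,k,88)[0].round(1))
```

```text
jaw 0.0
above t 9.5 [ 521.6 -254.5   50.9] F [ 0.9  0.1 -2.9] op 54.9
down t 11.0 [ 521.3 -254.2   45. ] F [-2.2  0.8 11.5] op 55.2
open t 11.7 [ 521.2 -254.2   43.9] F [-0.4 -0.4 -0.7] op 84.7
up t 12.6 [ 520.6 -254.2  159.3] F [ 0.8 -0.4  0.3] op 85.0
jaw 45.0
at t 14.8 [592.5  78.1  36.7] F [ 0.4 -0.3 -0.5] op 85.0
gripped t 15.2 [592.4  77.9  37.1] F [-1.5 -0.8  6.3] op 55.2
lifted t 16.2 [591.5  77.6 159.2] F [ 0.1 -0.  -1.8] op 54.9
top [182. 253.] 158.5 [502.5 205.6  24.1]
top [395. 233.] 167.0 [ 491.9 -219.3   31.4]
side [369. 364.] 1710.0 [ 480.5 -288.9   40.5]
side [377. 333.] 689.5 [ 520.9 -254.9   24.3]
side [226. 188.] 367.5 [486.8 175.3  42.8]
side [ 74. 122.] 1447.0 [276.5 623.9 138.8]
side [89.  4.] 379.5 [ 560.1 1716.1  132. ]
```

View pics/top2.png

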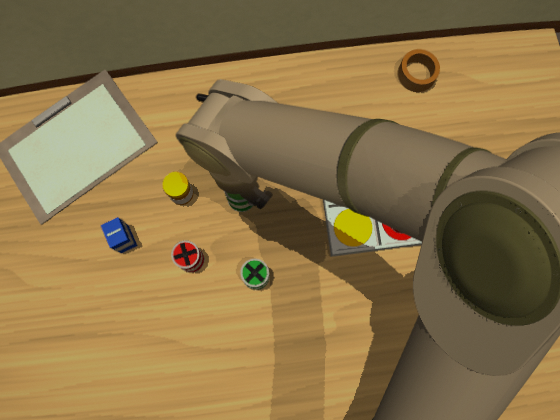

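The top view is mostly blocked by the arm, which holds the green tin at (240,200). In the side view the red lid is within 2 mm of its disc centre. Continuing with green, then the carton.

Run:
```python
from h import *
place(DISC['green'],np.radians([0,45,90,135]))
pick(OBJ['blue'],np.radians([107.4]),z=38)
for n in("top","side"):
    c=bot.camera(n);cv2.imwrite(f"pics/{n}3.png",c['frame'][:,:,::-1])
    for col in('red','green'):
      for k in blobs(c,col,100): print(n,col,k.reshape(-1,2).mean(0).round(),cv2.contourArea(k),fit(c,k,88)[0].round(1))
```

```text
jaw 0.0
above t 18.4 [ 628.1 -150.1   51. ] F [-0.4  0.8 -1.8] op 55.2
down t 19.9 [ 627.7 -149.9   45.1] F [-4.   1.2  9.9] op 55.0
open t 20.5 [ 627.6 -149.9   43.9] F [0.4 0.4 0.3] op 85.3
up t 21.4 [ 627.  -150.   159.2] F [ 0.3 -0.6 -0.7] op 85.0
jaw 107.4
at t 24.2 [564.9 345.   38.8] F [ 1.2 -0.6 -0.4] op 85.1
gripped t 24.6 [564.9 344.6  38.7] F [-0.9 -0.3  6.2] op 39.7
lifted t 25.6 [564.4 343.8 159. ] F [-0.7  0.5 -1.4] op 39.2
top red [404. 220.] 663.0 [ 512.2 -237.2   44.5]
side red [369. 362.] 1312.0 [ 479.6 -286.5   41.4]
side red [377. 333.] 691.5 [ 521.  -254.8   24.3]
side red [226. 213.] 111.5 [453.4 103.4  23.2]
side red [226. 195.] 158.5 [480.3 156.5  24.9]
side red [ 83. 120.] 1038.0 [298.5 621.8 119. ]
side green [378. 299.] 271.5 [ 569.6 -199.8   35.4]
side green [385. 262.] 402.0 [ 626.8 -149.3   23.5]
```

View pics/side3.png

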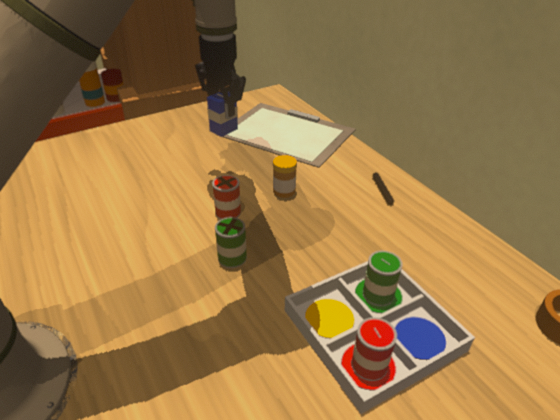

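The side view shows both tins upright on their discs (red lid (377,333), green lid (385,262)) and the carton held at (222,115). Placing the carton.

Run:
```python
from h import *
place(DISC['blue'],np.radians([-.9,89.1]),z=46)
a=best([*OBJ['yellow'],160],np.radians([0,45,90,135]))
bot.goto([*OBJ['yellow'],160],list(ori(a)))
for n in("top","side"):
    c=bot.camera(n);cv2.imwrite(f"pics/{n}4.png",c['frame'][:,:,::-1])
    for k in blobs(c,'blue',100): print(n,k.reshape(-1,2).mean(0).round(),cv2.contourArea(k),fit(c,k,92)[1])
```

```text
jaw -0.9
above t 28.9 [ 627.7 -256.1   53.1] F [ 1.2  0.5 -1.1] op 39.3
down t 30.4 [ 627.3 -255.9   46.7] F [-2.3  0.5  5.2] op 39.4
open t 31.1 [ 627.2 -255.9   45.9] F [-0.1  0.3 -0.7] op 84.7
up t 32.1 [ 626.6 -256.   159.1] F [0.6 0.1 0.4] op 84.9
side [420. 344.] 293.0 ((558.1574096679688, -297.93011474609375), (52.07957458496094, 69.22154235839844), 28.291797637939453)
side [432. 304.] 513.0 ((625.17578125, -258.7428894042969), (51.22953414916992, 37.816043853759766), 88.26686096191406)
```

View pics/side4.png

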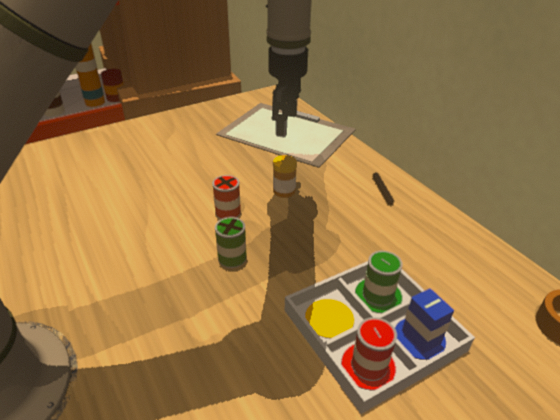

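The carton stands on the blue disc at (428,325), within 2 mm in the side view. Now the jar, with a slower touchdown.

```bash
sed -i 's/np.arange(z+5,z-4,-1.)/np.arange(z+5.5,z-4,-.5)/; s/max_speed=15/max_speed=8/' h.py
python3 - <<'E'
from h import *
pick(OBJ['yellow'],np.radians([0,45,90,135]),z=38)
place(DISC['yellow'],np.radians([0,45,90,135]),z=46)
bot.goto([500,300,260],list(ori(best([500,300,260],np.radians([0,45,90,135])))))
for n in("top","side"):
    c=bot.camera(n);cv2.imwrite(f"pics/{n}5.png",c['frame'][:,:,::-1])
    for col,z in(('red',88),('green',88),('yellow',92),('blue',92)):
      for k in blobs(c,col,100): print(n,col,k.reshape(-1,2).mean(0).round(),cv2.contourArea(k),fit(c,k,z)[0].round(1))
E
```

```text
jaw 45.0
at t 35.1 [647.7 209.7  38.9] F [1.3 0.3 0.1] op 84.8
gripped t 35.5 [647.9 209.5  39.3] F [ 0.3 -0.5  6.4] op 53.1
lifted t 36.4 [646.8 208.7 159. ] F [-0.   0.2 -1.6] op 53.1
jaw 0.0
above t 38.9 [ 522.1 -148.4   52.8] F [-0.1 -0.7 -2.1] op 53.2
down t 41.4 [ 521.6 -148.2   47.2] F [-0.2 -0.   4. ] op 53.2
open t 42.0 [ 521.6 -148.2   46.9] F [-0.7 -0.2  0.2] op 85.0
up t 43.0 [ 521.1 -148.3  159.3] F [ 0.2 -1.1  0.3] op 85.1
top green [341. 173.] 481.5 [ 620.6 -132.9   41.5]
side red [370. 364.] 1281.5 [ 479.  -290.2   38.6]
side red [377. 333.] 689.5 [ 520.9 -254.9   24.3]
side red [226. 213.] 109.5 [452.6 103.9  22.4]
side red [224. 195.] 146.5 [474.8 157.3  27. ]
side red [ 72. 123.] 1567.0 [277.4 619.1 136.2]
side red [69.  5.] 827.5 [ 481.3 1745.6  211.3]
side green [378. 299.] 280.0 [ 569.6 -200.    35.5]
side green [385. 262.] 402.0 [ 626.8 -149.3   23.5]
side yellow [348. 320.] 106.0 [ 494.6 -216.3   20.3]
side yellow [318. 324.] 228.5 [ 463.4 -198.3   32.6]
side yellow [333. 284.] 640.5 [ 519.9 -150.3   27.6]
side blue [420. 344.] 295.0 [ 565.1 -294.1   35. ]
side blue [432. 304.] 513.0 [ 624.1 -259.1   30. ]
```

View pics/side5.png

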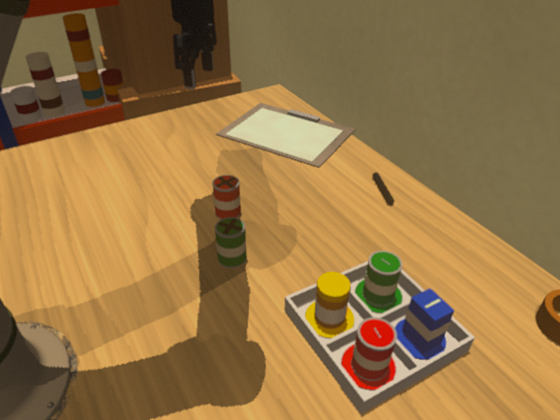

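View pics/top5.png

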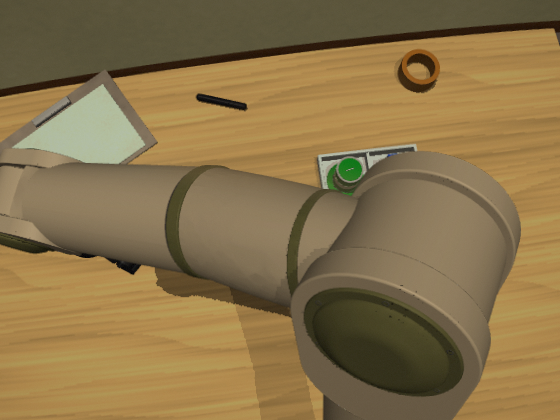

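In the side view all four items stand upright and centred on their discs: jar lid (333,284), red (377,333), green (385,262), carton (432,304). The crossed tins are still in place. The top view is mostly blocked by the arm. The gripper is open and clear, so I'm handing in.

Run:
```python
from h import *
bot.hold(.3); say('end'); print(bot.sign_off())
```

```text
end t 45.0 [500.2 299.7 260. ] F [ 0.6 -0.7 -0.6] op 84.8
the job is handed in; nothing more can be done
None
```

The parcel is packed and handed in at 45 s. I set the good red tin, the good green tin and the blue carton on their own discs, and then the jar, with a slower touchdown, on the yellow disc.

- **Placement:** the final side view shows all four upright. Each centre is within about 2 mm of its disc centre.
- **Crossed tins:** they were never touched, and the side view shows them where they stood.
- **Gripper and forces:** the gripper is open and clear of everything. The contact forces I read at each touchdown stayed under about 12 N.
- **Limits of the checks:** the arm hid most of the crate from the top camera at the end, so the final placement check rests on the side camera alone. The two cameras disagreed by about 4 mm in absolute position, so I used their average.

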